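# Draw the plancha's drip tray over its stop and lay it in the soaking pan

## Task

Take the drip tray out of the griddle for washing: its front end sits behind a raised stop bead, so lift it over the bead by its handle, draw it right out and set it down flat on the worktop in front of the griddle, and let go. Its handle is only for pulling, so then take the tray across its middle and lay it flat on the floor of the steel soaking pan, handle and all, and let go. Keep the tray roughly level and never drop it, and leave the other things where they are.

Things in the scene. Friction and masses are not known exactly. Their poses are not given: they have to be found in the camera images.
- tray: Loose aluminium drip tray, open on top, 130 long (own x) x 62 wide (own y) x 34 mm high + 2 mm rolled rim, walls 3 mm, 0.2 to 0.45 kg. Origin: middle of its underside; z up. Front wall at x -65 mm, upright, square lower edge; rear wall at x +65 mm, its lowest 12 mm sloped 45 degrees so the rear end rides over the bead by itself. Own +x points into the griddle at the start.
- tray_handle (a point): Middle of the black grip of the tray's stick handle, on the grip's axis: 125 mm in front of the tray's origin (own -x), 24 mm above its underside; axes as the tray's. The round handle runs along own x: steel stem 9 mm thick from x -65 to -90 mm, black grip 16 mm thick from x -90 to -160 mm (tray and handle together 225 mm long). Lifted free by it, the tray swings down.
- griddle: Fixed grey tabletop griddle, 190 mm deep (own x), 280 mm wide (own y), dark cooking plate 98 mm up, splash guards to 116 mm at the sides and 130 mm at the back; two black knobs on the front, 74 mm up, 95 mm left and right of the middle, standing out 17 mm. Origin: centre of its underside on the worktop; own -x is its front. The tray's slot is in the middle of the front.
- slot_mouth (a point): Middle of the brass stop bead's outer face, at z 0, 100 mm in front of the griddle's origin; axes as the griddle's, x into the slot. Slot 70 mm wide, from its floor (3 mm up) to 62 mm. The bead crosses the mouth, 6 mm thick, 7 mm higher than the slot floor; the tray's front is 1 to 3 mm behind it. Raising the handle 14 to 18 mm clears it; then pull. Outside it stands 3 mm lower.
- pan: Fixed shallow stainless soaking pan, open on top, 325 mm long (own x) x 176 mm wide (own y) x 40 mm high, walls and floor 3 mm thick, 6 mm rim all round. Origin: centre of its underside on the worktop; inner floor 3 mm above that. Stands left or right of the griddle, long side roughly along the worktop. The tray with its handle fits in only lengthwise, either way round.
- onion: Brown onion, 71 mm, on the chopping board that lies on the other side from the pan (board 270 x 180 x 18 mm); origin: its underside.
- tomato: Red tomato, 57 mm wide, 62 mm high, on the chopping board; origin: its underside.
- scrub_brush: Purple scrubbing brush with a loop handle, 62 x 160 x 92 mm, on the worktop to the right of the griddle; origin: its underside.
- salt_shaker: Salt shaker with a grey top, 44 mm wide, 90 mm high, standing between the griddle and the brush; origin: its underside.

How it is judged:
By the outcome, as a careful person would: the job done as asked, in the order asked, and still so for the second after the job is handed in, with the robot touching nothing.
It also fails if it takes over 58 s, if anything falls off the work surface, if the arm or the gripper's body presses on something with over 40 N, if the wrist force passes 120 N, or if a joint passes its speed limit or range.

## Robot

A 6-joint arm with a two-finger parallel gripper is mounted at the origin on a cart in front of the work surface, level with it; the furniture and walls round the work are solid. World frame = base frame: x ahead of the robot, y to its left, z up, the work surface at z = 0. Lengths are in mm, angles in rad, forces in N, time in s.
With the tool pointing down it reaches from about 150 to 775 mm from the base axis. Payload 6.1 kg.
Tool frame: the origin (TCP) lies on the centre line of the jaws, within the pads' length; the fingertips stand 22 mm ahead of it and the grasp point (between the pads) lies 3 mm ahead of it (env.nose_length is the distance from the TCP to the fingertips, in mm); z points along the fingers, y is the line along which they close (so a half turn about z gives the same grasp; the last joint's range is limited). The gripper opens to 85 mm and grips with 20 to 120 N. Pads are 22 mm wide; open, the fingers measure 114 mm over their backs; the gripper's body (76 mm by 85 mm) begins 54 mm behind the grasp point. The pads swing forward as they close: fully open they stand 13 mm farther back than shut.
Start: joints at [1.3, 0.126, -0.04, 1.405, 0, 1.571], TCP at [140.433, 505.853, 253.295] pointing down, gripper open.
Joint ranges: [-2.72, 2.72], [-0.95, 1.95], [-1.27, 1.35], [-1.78, 2.02], [-1.46, 1.47], [-3.14, 3.14]. Speed limits (rad/s): [2.39, 2.39, 3.01, 3.14, 3.14, 3.14].

## Interface

Orientations are given as a 3x3 rotation matrix whose columns are the frame's x, y, z axes.
In Python, from station import env gives the robot as it stands.
- The arm moves only by the tool tcp_steps, called as name(argument=value, ...) on one line, values as JSON. Schema: {"type":"object","properties":{"moves":{"type":"array","items":{"type":"number"},"minItems":6,"maxItems":48},"finger_gap":{"type":"number"},"grip_n":{"type":"number"},"only":{"type":"string"},"quiet":{"type":"boolean"},"lines":{"type":"string"}},"required":["moves"],"additionalProperties":false}. moves is one flat list of numbers that holds 1 to 8 rows one after another, with no inner brackets; each row has 6 numbers: dx, dy, dz in shares of the most that a row can go, 1 being 50 mm, then a rotation vector rx, ry, rz in parts of the range, where 1.0 means 45 degrees; each row shifts and turns the commanded pose from where the row before left it, along the tool's axes as they then stand; what a row does not reach is not made up. A row lasts 1/10 s, in which the tool goes at most 50 mm and 0.15 rad, less where a joint would pass 70% of its speed; a pose out of reach is approached as far as the arm can. finger_gap is the finger opening in mm, set as the call begins (left out keeps the last). The fingers move at their own pace and stop on an object; grip_n is the grip in N (left out, the last holds). Time passes only in rows, so rows that do not move let the fingers close. The tool returns the time, the measured TCP pose, the force, the opening and the grip force at its end. only (a regular expression) keeps the lines of the reply that match it, lines (a string "A,B") keeps lines A to B, and quiet returns only ok. No shift or turn number may pass 1 either way. Input that does not fit is refused with a message, and nothing moves.
- env.read_state(): the state, without advancing time (a new reading comes with each control period).
- env.snapshot(name): name is "scene" or "top" or "wrist"; returns a dict with "image" (384x512x3 uint8, red, green, blue), "range_z" (384x512 float32, mm along the optical axis (not along the pixel's ray), 0 where there is no reading), "K" (3x3 intrinsics, pixels), "D" ([k1, k2, p1, p2, k3] as OpenCV has them; the pictures are not rectified), "R" (3x3) and "t" (3): a world point X has camera coordinates R X + t; the wrist camera has in their place "hand_eye" (4x4, takes a point from camera to tool coordinates, whose origin is the TCP and whose axes are the flange's). Camera axes: x right, y down, z forward; pixel columns grow to the right and rows downward; lengths in mm; the calibration is good to about 2 mm. A picture is of the moment at which its call begins: read the wrist's pose just before it.
- env.close_job(): hands the job in; it is judged then, once.
The state is a dict: "clock": time; "joints": joint angles; "qd": joint speeds; "joint_torque": joint torques, N m; "tool_pos": TCP position; "ee_rot": TCP orientation; "force": force on the tool from outside, world axes, zero at the start; "wrist_torque": the same for the moment, N m; "finger_gap": finger opening in mm; "finger_force": force on a finger pad.
Only numpy, scipy, OpenCV 4.12 (cv2) and the standard library are available. Lean on these libraries where they do the work, as an engineer would, in place of code of your own. Each camera call takes 0.05 s, during which the arm holds its last target. There are 200 camera calls.

## Working session

There is one attempt and no reset: what is moved stays moved. The work goes in short steps, Python scripts to look and compute and a tool call to move; the robot and the scene stay as the last step left them, time stands still between calls to the robot, and variables do not carry over. Pictures are saved under pics/ and viewed, at most 10 in all, crops included, and the job is handed in when it is done.

```bash
ls; mkdir -p pics
```

Create h.py:
```python
import numpy as np, cv2, pickle
from station import env
def snap(n,f):
    s=env.read_state(); d=dict(env.snapshot(n)); d['tp']=np.array(s['tool_pos']); d['er']=np.array(s['ee_rot'])
    cv2.imwrite(f'pics/{f}.png',cv2.cvtColor(d['image'],cv2.COLOR_RGB2BGR)); pickle.dump(d,open(f'pics/{f}.pkl','wb')); return d
def load(f): return pickle.load(open(f'pics/{f}.pkl','rb'))
def towld(d,pts,z):
    """camera-frame xyz = norm*z -> world"""
    pts=np.array(pts,float).reshape(-1,1,2); n=cv2.undistortPoints(pts,d['K'],np.array(d['D'])).reshape(-1,2)
    C=np.c_[n,np.ones(len(n))]
    if 'R' in d and d.get('R') is not None: R=np.array(d['R']).T; o=-R@np.array(d['t'])
    else:
        H=np.array(d['hand_eye']); R=d['er']@H[:3,:3]; o=d['tp']+d['er']@H[:3,3]
    return o, C@R.T, C
def depth(d,pts):
    o,r,C=towld(d,pts,0); z=np.array([np.median((w:=d['range_z'][int(v)-1:int(v)+2,int(u)-1:int(u)+2])[w>0]) if (d['range_z'][int(v)-1:int(v)+2,int(u)-1:int(u)+2]>0).any() else np.nan for u,v in pts])
    return o+r*z[:,None]
def plane(d,pts,h):
    o,r,C=towld(d,pts,0); return o+r*((h-o[2])/r[:,2])[:,None]
```

Run:
```python
from h import *
a=snap('scene','s0');b=snap('top','t0')
im=np.hstack([a['image'],b['image']]);
for d in(a,b): print(d['K'],d['D'])
```

```text
pics
station.py
[[470.4636025    0.         256.58776143]
 [  0.         470.4636025  190.25267138]
 [  0.           0.           1.        ]] [-0.02191061  0.          0.          0.          0.        ]
[[405.94551853   0.         250.6051477 ]
 [  0.         405.94551853 193.80863021]
 [  0.           0.           1.        ]] [0.00248044 0.         0.         0.         0.        ]
```

View pics/t0.png

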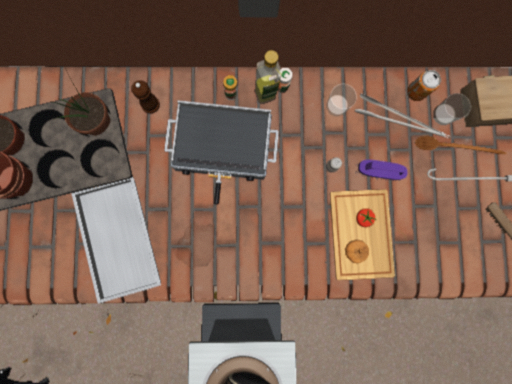

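View pics/s0.png

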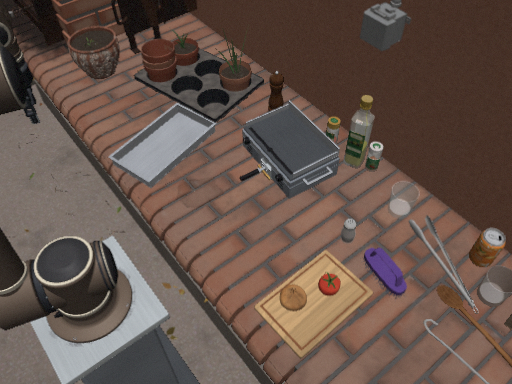

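The top view shows the griddle near (222,140), the tray handle running from (220,175) to (217,203), and the pan at (116,240), to the robot's left. The scene view agrees with this. I'll enlarge the griddle and pan.

Run:
```python
from h import *
b=load('t0'); im=cv2.cvtColor(b['image'],cv2.COLOR_RGB2BGR)
c=cv2.resize(im[90:310,60:290],None,fx=2.7,fy=2.7,interpolation=cv2.INTER_CUBIC);cv2.imwrite('pics/c1.png',c)
print(plane(b,[(73,190),(134,178),(160,286),(99,301)],40).round())
print(plane(b,[(219.5,182),(217,203)],27).round(), depth(b,[(219,184),(218,192),(217,200)]).round())
```

```text
[[609. 501.  40.]
 [644. 321.  40.]
 [324. 238.  40.]
 [283. 413.  40.]]
[[632.  64.  27.]
 [568.  71.  27.]] [[625.  65.  34.]
 [601.  68.  34.]
 [576.  71.  35.]]
```

View pics/c1.png

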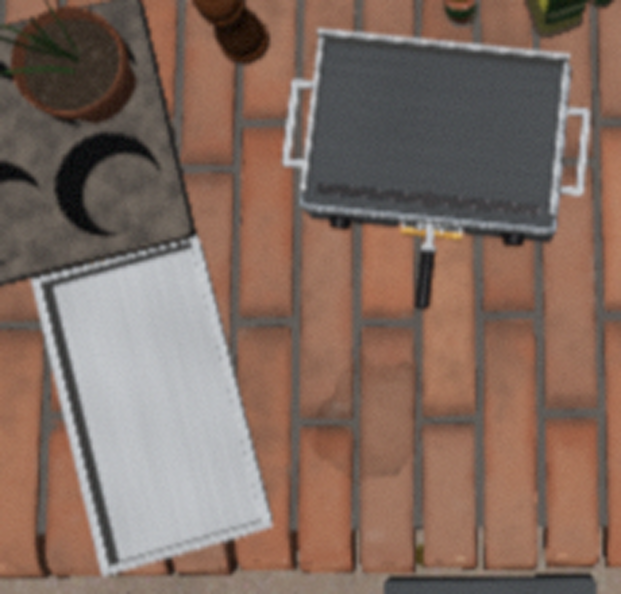

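The crop shows the grip axis from (428,250) to (422,306), and the pan rim corners at (33,280), (197,237), (271,523) and (106,574). The measured sizes fit: grip top at 35 mm, pan about 334 long. Next I'll work out the move to a hover above the handle.

Add to h.py:
```python
from scipy.spatial.transform import Rotation as Rn
def goto(target,yaw):
    """tool-axis delta to reach target with tool down and tool y at yaw+90deg (mod pi)"""
    s=env.read_state(); p=np.array(s['tool_pos']);R=np.array(s['ee_rot'])
    best=None
    for k in (0,np.pi):
        c,sn=np.cos(yaw+k),np.sin(yaw+k); T=np.array([[c,sn,0],[sn,-c,0],[0,0,-1.]])
        rv=Rn.from_matrix(R.T@T).as_rotvec()
        print('tool d',(R.T@(np.array(target)-p)).round(1),'rot',rv.round(3))
    print('pos',p.round(1),'j',np.round(s['joints'],2),'F',np.round(s['force'],1),'gap',round(s['finger_gap'],1),'t',s['clock'])
```

Run:
```python
from h import *
b=load('t0')
f=lambda l:[(60+u/2.7,90+v/2.7) for u,v in l]
c=plane(b,f([(33,280),(197,237),(271,523),(106,574)]),40);print(c.round(),c.mean(0).round())
g=plane(b,f([(428,250),(422,306)]),27);print(g.round(1))
print(np.array(env.read_state()['ee_rot']).round(2))
goto([520,76,250],-.1)
```

```text
[[598. 503.  40.]
 [645. 324.  40.]
 [330. 237.  40.]
 [279. 412.  40.]] [463. 369.  40.]
[[630.4  66.8  27. ]
 [566.7  73.6  27. ]]
[[-0.96  0.27 -0.  ]
 [ 0.27  0.96 -0.  ]
 [-0.   -0.   -1.  ]]
tool d [-480.7 -312.4    3.1] rot [-0.000e+00  2.000e-03  2.971e+00]
tool d [-480.7 -312.4    3.1] rot [-0.001 -0.    -0.171]
pos [140.3 505.6 252.6] j [ 1.3   0.13 -0.04  1.41 -0.    1.57] F [0.3 0.  0.2] gap 85.4 t 0.1
```

The manual's scale: shifts go in shares of 50 mm and turns go in shares of 45 degrees. Converting my numbers, -34 mm is -0.68, -22 mm is -0.44.

tcp_steps(moves=[-0.68,-0.44,0,0,0,0,-0.68,-0.44,0,0,0,0,-0.68,-0.44,0,0,0,0,-0.68,-0.44,0,0,0,0,-0.68,-0.44,0,0,0,0,-0.68,-0.44,0,0,0,0,-0.68,-0.44,0,0,0,0,-0.68,-0.44,0,0,0,0], finger_gap=85)

```text
clock: 0.9
tool_pos: [356.1, 262.0, 253.1]
ee_rot: [[-0.964, 0.267, -0.0], [0.267, 0.964, -0.0], [0.0, -0.0, -1.0]]
force: [1.2, 0.2, 0.3]
finger_gap: 85.0
finger_force: 0.0
```

tcp_steps(moves=[-0.68,-0.44,0,0,0,0,-0.68,-0.44,0,0,0,0,-0.68,-0.44,0,0,0,0,-0.68,-0.44,0,0,0,0,-0.68,-0.44,0,0,0,0,-0.68,-0.44,0,0,0,0,0,0,0,0,0,-0.1082,0,0,0,0,0,-0.1082])

```text
clock: 1.7
tool_pos: [517.2, 80.4, 252.4]
ee_rot: [[-0.995, 0.1, -0.002], [0.1, 0.995, -0.0], [0.002, -0.0, -1.0]]
force: [-0.2, 0.5, 0.7]
finger_gap: 85.2
finger_force: 0.0
```

Run:
```python
from h import *
goto([520,76,250],-.1)
d=snap('wrist','w1')
```

```text
tool d [-3.2 -4.1  2.4] rot [ 3.000e-03 -1.000e-03 -3.142e+00]
tool d [-3.2 -4.1  2.4] rot [-0.    -0.002  0.   ]
pos [517.2  80.4 252.4] j [ 0.15  0.12 -0.04  1.4   0.    0.25] F [-0.2  0.5  0.7] gap 85.2 t 1.7
```

View pics/w1.png

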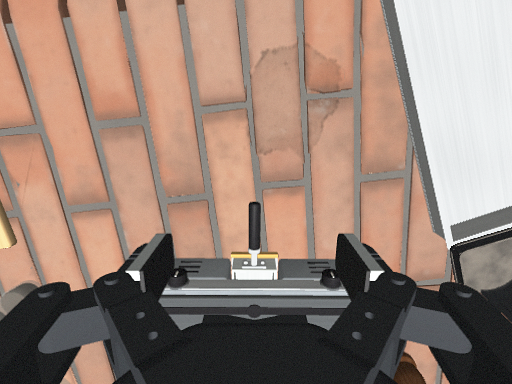

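The wrist view shows the black grip from its tip at (255,203) to its root at (254,249), with the brass bead from (231,253) to (278,253).

Run:
```python
from h import *
d=load('w1')
g=plane(d,[(255,203),(254,249)],27+2);print(g.round(1),'bead',plane(d,[(231,253),(278,253)],10).round(1))
print(depth(d,[(255,210),(254,225),(254,240)]).round(1))
print('pan corner/edge',plane(d,[(387,2),(448,248)],40).round(1))
# grip center by mask
im=d['image'].astype(int).sum(2); 
for v in range(207,246,6):
    u=np.where(im[v,235:275]<180)[0]+235; print(v,u.mean(),plane(d,[(u.mean(),v)],27).round(1))
```

```text
[[563.2  76.8  29. ]
 [629.8  68.8  29. ]] bead [[643.   33.5  10. ]
 [649.9 102.1  10. ]]
[[571.1  76.   33.9]
 [592.1  72.6  33.8]
 [613.6  70.4  34.3]]
pan corner/edge [[352.1 237.1  40. ]
 [648.1 326.6  40. ]]
207 254.0 [[569.3  74.9  27. ]]
213 254.28571428571428 [[577.8  74.4  27. ]]
219 254.0 [[586.3  73.2  27. ]]
225 254.0 [[595.   72.3  27. ]]
231 254.0 [[603.8  71.4  27. ]]
237 254.11111111111111 [[612.8  70.6  27. ]]
243 254.0 [[621.8  69.6  27. ]]
```

Converted, 40 mm is 0.8, -39 mm is -0.78.

tcp_steps(moves=[-0.78,0,0,0,0,0,-0.76,-0.008,0,0,0,0,0,0,0.8,0,0,0,0,0,0.8,0,0,0,0,0,0.8,0,0,0,0,0,0.6,0,0,0], finger_gap=85)

```text
clock: 2.35
tool_pos: [592.0, 73.6, 100.2]
ee_rot: [[-0.995, 0.102, -0.003], [0.102, 0.995, -0.0], [0.003, -0.001, -1.0]]
force: [1.0, -0.8, 0.5]
finger_gap: 85.2
finger_force: 0.0
```

Run:
```python
from h import *
goto([594,72.3,30],-.103)
```

```text
tool d [-2.4 -1.1 70.2] rot [ 5.000e-03 -1.000e-03 -3.141e+00]
tool d [-2.4 -1.1 70.2] rot [-0.001 -0.003  0.001]
pos [592.   73.6 100.2] j [ 0.12  0.3  -0.16  1.11 -0.    0.23] F [ 1.  -0.8  0.5] gap 85.2 t 2.35
```

Converted, 25 mm is 0.5, 18 mm is 0.36.

tcp_steps(moves=[-0.04,-0.02,0.5,0,0,0,0,0,0.5,0,0,0,0,0,0.36,0,0,0,0,0,0,0,0,0,0,0,0,0,0,0])

```text
clock: 2.85
tool_pos: [594.9, 72.5, 35.3]
ee_rot: [[-0.995, 0.101, -0.001], [0.101, 0.995, -0.0], [0.001, -0.0, -1.0]]
force: [-0.4, -0.5, 0.5]
finger_gap: 84.8
finger_force: 0.0
```

tcp_steps(moves=[0,0,0,0,0,0,0,0,0,0,0,0,0,0,0,0,0,0,0,0,0,0,0,0,0,0,0,0,0,0,0,0,0,0,0,0,0,0,0,0,0,0,0,0,0,0,0,0], finger_gap=5, grip_n=60)

```text
clock: 3.65
tool_pos: [595.3, 72.3, 35.6]
ee_rot: [[-0.995, 0.101, 0.0], [0.101, 0.995, -0.0], [-0.0, -0.0, -1.0]]
force: [-1.3, -0.0, 4.4]
finger_gap: 14.0
finger_force: 58.4
```

Opening reads 14 on a 16 mm grip and the TCP sits about 5 mm high, so I'll regrip lower.

Converted, 5 mm is 0.1, 1 mm is 0.02.

tcp_steps(moves=[0,0,0,0,0,0,0,0,0,0,0,0,0,0,0,0,0,0,0,0,0.1,0,0,0,0,0,0.02,0,0,0,0,0,0,0,0,0], finger_gap=40)

```text
clock: 4.25
tool_pos: [594.8, 72.4, 28.7]
ee_rot: [[-0.995, 0.101, -0.001], [0.101, 0.995, -0.0], [0.001, -0.0, -1.0]]
force: [0.4, 0.2, 0.2]
finger_gap: 40.2
finger_force: 0.0
```

tcp_steps(moves=[0,0,0,0,0,0,0,0,0,0,0,0,0,0,0,0,0,0,0,0,0,0,0,0,0,0,0,0,0,0,0,0,0,0,0,0], finger_gap=5, grip_n=60)

```text
clock: 4.85
tool_pos: [595.2, 72.4, 29.5]
ee_rot: [[-0.995, 0.101, 0.0], [0.101, 0.995, -0.0], [-0.0, -0.0, -1.0]]
force: [0.1, -0.3, 2.4]
finger_gap: 14.1
finger_force: 58.4
```

Converted, -4 mm is -0.08.

tcp_steps(moves=[0,0,-0.08,0,0,0,0,0,-0.08,0,0,0,0,0,-0.08,0,0,0,0,0,-0.08,0,0,0,0,0,0,0,0,0,0,0,0,0,0,0])

```text
clock: 5.45
tool_pos: [595.0, 72.4, 45.2]
ee_rot: [[-0.995, 0.101, -0.0], [0.101, 0.995, 0.0], [0.0, 0.0, -1.0]]
force: [0.5, -0.0, -5.0]
finger_gap: 14.2
finger_force: 58.4
```

tcp_steps(moves=[0.1,0,0,0,0,0,0.2,0,0,0,0,0,0.2,0,0,0,0,0,0,0,0,0,0,0,0,0,0,0,0,0])

```text
clock: 5.95
tool_pos: [569.9, 75.0, 45.5]
ee_rot: [[-0.995, 0.1, 0.0], [0.1, 0.995, -0.0], [-0.0, 0.0, -1.0]]
force: [0.7, -0.1, -3.7]
finger_gap: 14.1
finger_force: 58.4
```

Run:
```python
from h import *
d=snap('wrist','w2')
```

```text
(no output)
```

View pics/w2.png

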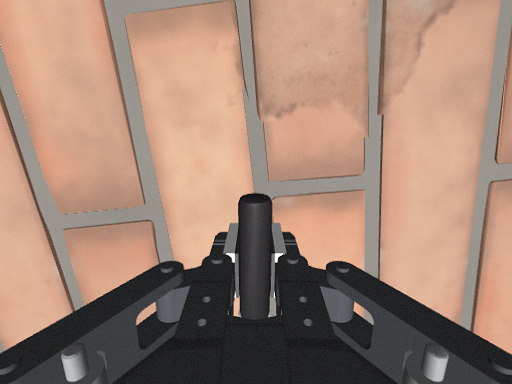

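The grip is centred between the pads, with its tip at (256,198). There was no pull force, so the tray is past the bead. I'll draw it out.

Converted, 15 mm is 0.3, 12 mm is 0.24.

tcp_steps(moves=[0.3,0,0,0,0,0,0.3,0,0,0,0,0,0.3,0,0,0,0,0,0.3,0,0,0,0,0,0.24,0,0,0,0,0,0.24,0,0,0,0,0,0,0,0,0,0,0])

```text
clock: 6.7
tool_pos: [485.3, 83.4, 45.3]
ee_rot: [[-0.995, 0.1, -0.001], [0.1, 0.995, -0.0], [0.001, -0.0, -1.0]]
force: [0.1, -0.4, -4.0]
finger_gap: 14.2
finger_force: 58.4
```

tcp_steps(moves=[0.24,0,0,0,0,0,0.24,0,0,0,0,0,0.24,0,0,0,0,0,0.24,0,0,0,0,0,0.24,0,0,0,0,0,0.24,0,0,0,0,0,0,0,0,0,0,0])

```text
clock: 7.4
tool_pos: [413.1, 90.6, 45.2]
ee_rot: [[-0.995, 0.1, -0.001], [0.1, 0.995, -0.0], [0.001, -0.0, -1.0]]
force: [0.2, 0.9, -3.5]
finger_gap: 13.9
finger_force: 58.5
```

Run:
```python
from h import *
d=snap('top','t2'); s=snap('scene','s2')
im=np.hstack([cv2.resize(x['image'][a:b,c:e],(400,400),interpolation=cv2.INTER_CUBIC) for x,(a,b,c,e) in((d,(90,250,150,310)),(s,(90,250,180,340)))])
cv2.imwrite('pics/c2.png',im[:,:,::-1])
```

```text
(no output)
```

View pics/c2.png

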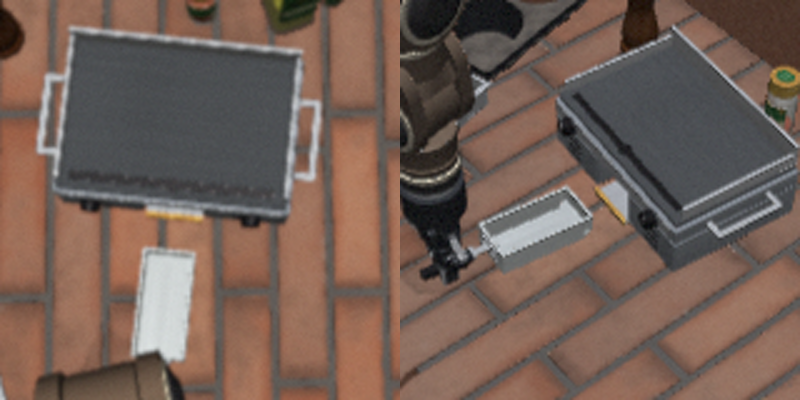

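The tray is fully out: its rear edge is at (170,250) in the left half, clear of the bead at (175,213). I'll lower it the 19 mm or so to the worktop.

Converted, 4 mm is 0.08, 3 mm is 0.06.

tcp_steps(moves=[0,0,0.08,0,0,0,0,0,0.08,0,0,0,0,0,0.08,0,0,0,0,0,0.06,0,0,0,0,0,0.04,0,0,0,0,0,0,0,0,0])

```text
clock: 8.1
tool_pos: [415.1, 90.5, 28.1]
ee_rot: [[-0.995, 0.101, -0.0], [0.101, 0.995, -0.0], [0.0, -0.0, -1.0]]
force: [-1.5, -0.4, -2.1]
finger_gap: 14.0
finger_force: 58.5
```

tcp_steps(moves=[0,0,0.02,0,0,0,0,0,0,0,0,0])

```text
clock: 8.3
tool_pos: [415.3, 90.6, 27.4]
ee_rot: [[-0.995, 0.101, 0.001], [0.101, 0.995, -0.0], [-0.001, 0.0, -1.0]]
force: [-1.8, -0.7, -1.6]
finger_gap: 14.4
finger_force: 58.5
```

Run:
```python
from h import *
d=snap('top','t3')
for p in [(207,191),(226,192),(219,200),(216,215),(220,232)]: print(p,depth(d,[p]).round(1))
```

```text
(207, 191) [[604.4 101.7  29.4]]
(226, 192) [[601.1  44.   28.4]]
(219, 200) [[579.1  66.5   5.3]]
(216, 215) [[532.7  75.8   4.7]]
(220, 232) [[480.3  63.6   4.4]]
```

The tray floor reads about 5 mm along its whole length, so it's flat on the worktop. I'll lower the last millimetre, let go and back off upward.

Converted, 1 mm is 0.02.

tcp_steps(moves=[0,0,0.02,0,0,0,0,0,0,0,0,0])

```text
clock: 8.55
tool_pos: [415.2, 90.7, 26.5]
ee_rot: [[-0.995, 0.101, 0.0], [0.101, 0.995, 0.0], [-0.0, 0.0, -1.0]]
force: [-0.7, -0.3, 0.4]
finger_gap: 13.9
finger_force: 58.9
```

tcp_steps(moves=[0,0,0,0,0,0,0,0,0,0,0,0,0,0,0,0,0,0,0,0,0,0,0,0,0,0,0,0,0,0], finger_gap=45)

```text
clock: 9.05
tool_pos: [415.2, 90.6, 26.3]
ee_rot: [[-0.995, 0.101, 0.0], [0.101, 0.995, 0.0], [-0.0, 0.0, -1.0]]
force: [0.1, -0.1, 0.8]
finger_gap: 45.1
finger_force: 0.0
```

tcp_steps(moves=[0,0,-0.4,0,0,0,0,0,-0.8,0,0,0,0,0,-0.8,0,0,0,0,0,-0.8,0,0,0,0,0,-0.8,0,0,0,0,0,-0.8,0,0,0,0,0,0,0,0,0], finger_gap=85)

```text
clock: 9.75
tool_pos: [417.2, 91.1, 251.7]
ee_rot: [[-0.995, 0.101, 0.009], [0.101, 0.995, 0.002], [-0.008, 0.003, -1.0]]
force: [0.7, -0.3, -0.6]
finger_gap: 85.2
finger_force: 0.0
```

Run:
```python
from h import *
goto([540,76,250],-.1)
d=snap('wrist','w3')
```

```text
tool d [-123.6   -2.7    2.7] rot [ 0.013 -0.004  3.141]
tool d [-123.6   -2.7    2.7] rot [ 0.003  0.008 -0.001]
pos [417.2  91.1 251.7] j [ 0.21 -0.07 -0.24  1.39 -0.    0.32] F [ 0.7 -0.3 -0.6] gap 85.2 t 9.75
```

View pics/w3.png

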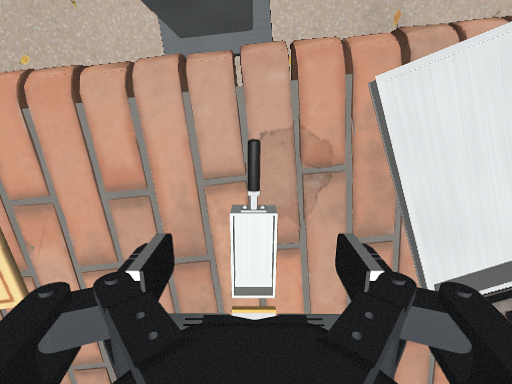

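The tray stands free. Its rim corners are at (231,206), (277,206), (276,297) and (233,297), and the handle tip is at (254,140).

Run:
```python
from h import *
d=load('w3')
c=plane(d,[(231,206),(277,206),(276,297),(233,297)],36);print(c.round(1),c.mean(0).round(1),((c[2]+c[3]-c[0]-c[1])/2).round(1))
print('grip',plane(d,[(254,140),(254,190)],26).round(1))
print('pan near edge',plane(d,[(375,82),(433,290)],40).round(1))
m=c.mean(0); goto([m[0]-5,m[1]+.5,30],-.1)
t=load('t3'); c=plane(t,[(206.5,190.5),(227.5,191)],36);print(c.round(1))
```

```text
[[463.9  56.9  36. ]
 [470.  116.1  36. ]
 [608.  103.8  36. ]
 [601.7  42.4  36. ]] [535.9  79.8  36. ] [137.9 -13.4   0. ]
grip [[383.8  95.   26. ]
 [448.4  88.4  26. ]]
pan near edge [[332.  237.   40. ]
 [615.5 323.8  40. ]]
tool d [-113.7    0.6  219.5] rot [ 8.000e-03 -3.000e-03  3.141e+00]
tool d [-113.7    0.6  219.5] rot [ 0.002  0.005 -0.001]
pos [416.5  90.9 248.9] j [ 0.21 -0.06 -0.25  1.38 -0.    0.32] F [ 0.3  0.2 -0.6] gap 85.3 t 9.8
[[605.1 102.7  36. ]
 [603.1  39.2  36. ]]
```

tcp_steps(moves=[-0.8,0,0,0,0,0,-0.8,0,0,0,0,0,-0.7,0,0.8,0,0,0,0,0,0.8,0,0,0,0,0,0.8,0,0,0,0,0,0.8,0,0,0,0,0,0.2,0,0,0,0,0,0,0,0,0], finger_gap=85)

```text
clock: 10.6
tool_pos: [525.6, 79.0, 76.6]
ee_rot: [[-0.995, 0.101, -0.005], [0.101, 0.995, -0.001], [0.005, -0.001, -1.0]]
force: [-0.6, -0.3, 0.6]
finger_gap: 85.3
finger_force: 0.0
```

Run:
```python
from h import *
goto([531.5,79.5,25],-.1)
```

```text
tool d [-6.   1.2 51.6] rot [-7.000e-03  2.000e-03  3.141e+00]
tool d [-6.   1.2 51.6] rot [-0.001 -0.005 -0.001]
pos [525.6  79.   76.6] j [ 0.15  0.2  -0.34  1.03 -0.    0.25] F [-0.6 -0.3  0.6] gap 85.3 t 10.6
```

Converted, 14 mm is 0.28, 12 mm is 0.24.

tcp_steps(moves=[-0.12,0.02,0.28,0,0,0,0,0,0.28,0,0,0,0,0,0.24,0,0,0,0,0,0.2,0,0,0,0,0,0,0,0,0,0,0,0,0,0,0])

```text
clock: 11.2
tool_pos: [533.7, 79.7, 28.9]
ee_rot: [[-0.995, 0.101, 0.0], [0.101, 0.995, 0.0], [-0.0, 0.0, -1.0]]
force: [-0.2, -0.1, 0.6]
finger_gap: 84.6
finger_force: 0.0
```

tcp_steps(moves=[0,0,0,0,0,0,0,0,0,0,0,0,0,0,0,0,0,0,0,0,0,0,0,0,0,0,0,0,0,0,0,0,0,0,0,0], finger_gap=50, grip_n=60)

```text
clock: 11.8
tool_pos: [534.1, 79.6, 29.7]
ee_rot: [[-0.995, 0.101, 0.002], [0.101, 0.995, -0.0], [-0.002, -0.0, -1.0]]
force: [-0.8, -1.1, 5.8]
finger_gap: 60.8
finger_force: 67.6
```

Converted, -20 mm is -0.4, -15 mm is -0.3.

tcp_steps(moves=[0,0,-0.1,0,0,0,0,0,-0.2,0,0,0,0,0,-0.3,0,0,0,0,0,-0.4,0,0,0,0,0,-0.4,0,0,0,0,0,-0.4,0,0,0,0,0,0,0,0,0,0,0,0,0,0,0], grip_n=80)

```text
clock: 12.6
tool_pos: [533.5, 79.7, 118.5]
ee_rot: [[-0.995, 0.101, 0.0], [0.101, 0.995, 0.0], [-0.0, 0.0, -1.0]]
force: [0.3, -0.2, -3.7]
finger_gap: 60.3
finger_force: 88.4
```

Run:
```python
from h import *
goto([507,379,120],.26)
d=snap('wrist','w4')
t=snap('top','t4')
for p in [(214,190),(224,191),(220,197)]: print(depth(t,[p]).round(1))
```

```text
tool d [ 56.5 295.2  -1.5] rot [ 0.    -0.     2.781]
tool d [ 56.5 295.2  -1.5] rot [ 0.     0.    -0.361]
pos [533.5  79.7 118.5] j [ 0.15  0.19 -0.27  1.12  0.    0.25] F [ 0.3 -0.2 -3.7] gap 60.3 t 12.6
[[533.8  45.3 592. ]]
[[534.1  29.4 575.6]]
[[521.8  35.3 594.2]]
```

View pics/w4.png

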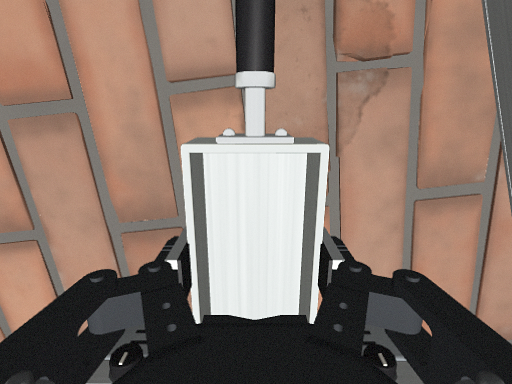

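The tray is held across its middle, with the pads at (185,260) and (325,260). I'll check its level and pin down the pan pose from the top image taken at the start.

Run:
```python
from h import *
d=load('w4')
print('floor',depth(d,[(255,175),(255,220),(255,290),(225,230),(285,230)]).round(1))
print('grip',depth(d,[(255,10),(255,60)]).round(1))
b=load('t0')
v,u=np.mgrid[175:305:1,68:166:1]; P=np.c_[u.ravel(),v.ravel()]
o,r,C=towld(b,P,0); X=o+r*b['range_z'][P[:,1],P[:,0]][:,None]
X=X.reshape(130,98,3)
k=((X[...,2]>25)&(X[...,2]<60)).astype(np.uint8)
f=((X[...,2]<14)).astype(np.uint8)
# pan rim points: in approx rotated box
pts=X[k>0][:,:2]; c0=np.array([463,369]);a=.262;U=np.array([np.cos(a),np.sin(a)]);V=np.array([-U[1],U[0]])
q=np.c_[(pts-c0)@U,(pts-c0)@V]; q=q[(abs(q[:,0])<180)&(abs(q[:,1])<105)]
rc=cv2.minAreaRect(((q@np.array([U,V]))+c0).astype(np.float32)); print(rc)
for lo,hi,ax in((-120,120,0),): 
  for s in(-1,1):
    w=q[(abs(q[:,0])<120)&(s*q[:,1]>60)]; print('side',s,np.polyfit(w[:,0],w[:,1],1),len(w))
    w=q[(abs(q[:,1])<60)&(s*q[:,0]>130)]; print('end',s,np.polyfit(w[:,1],w[:,0],1),len(w))
```

```text
floor [[497.1  84.   91.5]
 [523.6  81.3  91.1]
 [570.6  76.6  90.5]
 [528.2  63.3  90.8]
 [531.8  98.1  90.7]]
grip [[427.2  91.  119.9]
 [444.3  89.3 119.9]]
((468.9421691894531, 375.72698974609375), (344.9659118652344, 195.28285217285156), 15.452006340026855)
side -1 [ 7.36606863e-03 -8.79269718e+01] 249
end -1 [-1.04063021e-02 -1.60179136e+02] 137
side 1 [6.88321200e-03 8.91713661e+01] 399
end 1 [1.09110526e-02 1.67535863e+02] 220
```

The tray is level to within 1°. The pan centre is about (465,370) with yaw 0.268, so I'll carry the tray over it.

Converted, 37 mm is 0.74, 19 mm is 0.38.

tcp_steps(moves=[0.08,0.38,-0.2,0,0,0,0.14,0.74,0,0,0,0,0.14,0.74,0,0,0,0,0.14,0.74,0,0,0,0,0.14,0.74,0,0,0,0,0.14,0.74,0,0,0,0,0.14,0.74,0,0,0,0,0.14,0.74,0,0,0,0])

```text
clock: 13.5
tool_pos: [507.8, 362.7, 126.9]
ee_rot: [[-0.995, 0.101, -0.002], [0.101, 0.995, -0.002], [0.002, -0.002, -1.0]]
force: [0.1, -0.1, -4.2]
finger_gap: 60.3
finger_force: 88.3
```

tcp_steps(moves=[0.08,0.3,0,0,0,-0.0891,0,0,0,0,0,-0.1273,0,0,0,0,0,-0.1273,0,0,0,0,0,-0.1273,0,0,0,0,0,0,0,0,0,0,0,0])

```text
clock: 14.1
tool_pos: [505.8, 376.6, 127.4]
ee_rot: [[-0.965, -0.264, -0.002], [-0.264, 0.965, -0.001], [0.002, -0.001, -1.0]]
force: [-0.5, -0.4, -4.4]
finger_gap: 60.4
finger_force: 88.5
```

Run:
```python
from h import *
goto([505.5,381,33],.268)
d=snap('wrist','w5')
```

```text
tool d [-1.   4.4 94.4] rot [-3.00e-03  1.00e-03  3.14e+00]
tool d [-1.   4.4 94.4] rot [-0.001 -0.002 -0.001]
pos [505.8 376.6 127.4] j [ 0.64  0.35 -0.03  1.19  0.    0.37] F [-0.5 -0.4 -4.4] gap 60.4 t 14.1
```

View pics/w5.png

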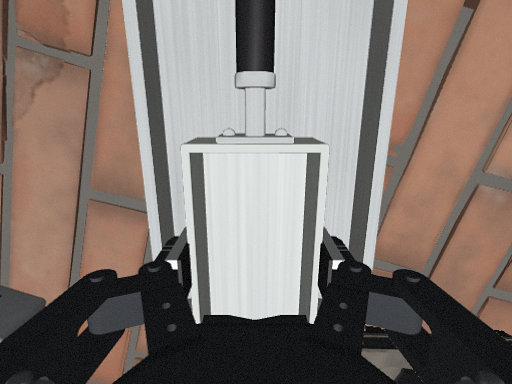

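The tray lies parallel with the pan and needs about 4 mm toward image right, which matches the computed offset. Lowering now.

Converted, 20 mm is 0.4, 15 mm is 0.3.

tcp_steps(moves=[-0.02,0.04,0.3,0,0,0,0,0.04,0.4,0,0,0,0,0,0.4,0,0,0,0,0,0.3,0,0,0,0,0,0.2,0,0,0,0,0,0.12,0,0,0,0,0,0,0,0,0,0,0,0,0,0,0])

```text
clock: 14.95
tool_pos: [506.5, 381.2, 43.1]
ee_rot: [[-0.964, -0.266, 0.001], [-0.266, 0.964, 0.001], [-0.001, 0.0, -1.0]]
force: [0.2, -0.2, -3.4]
finger_gap: 60.5
finger_force: 88.6
```

tcp_steps(moves=[0,0,0.04,0,0,0,0,0,0.04,0,0,0,0,0,0.02,0,0,0,0,0,0.02,0,0,0,0,0,0,0,0,0])

```text
clock: 15.45
tool_pos: [506.1, 381.0, 36.6]
ee_rot: [[-0.964, -0.266, -0.0], [-0.266, 0.964, -0.0], [0.0, 0.0, -1.0]]
force: [0.4, -0.1, -4.0]
finger_gap: 60.6
finger_force: 88.6
```

Converted, 1 mm is 0.02, 0.5 mm is 0.01.

tcp_steps(moves=[0,0,0.02,0,0,0,0,0,0.02,0,0,0,0,0,0.02,0,0,0,0,0,0.01,0,0,0,0,0,0,0,0,0])

```text
clock: 15.95
tool_pos: [506.1, 381.0, 33.1]
ee_rot: [[-0.964, -0.266, -0.0], [-0.266, 0.964, -0.0], [0.0, -0.0, -1.0]]
force: [0.2, 0.2, -4.5]
finger_gap: 60.4
finger_force: 88.6
```

tcp_steps(moves=[0,0,0.01,0,0,0,0,0,0,0,0,0])

```text
clock: 16.15
tool_pos: [506.2, 381.0, 32.9]
ee_rot: [[-0.964, -0.266, 0.0], [-0.266, 0.964, 0.0], [-0.0, 0.0, -1.0]]
force: [-0.7, 0.3, -2.3]
finger_gap: 60.5
finger_force: 88.8
```

Converted, 0.5 mm is 0.01, 0.3 mm is 0.006.

tcp_steps(moves=[0,0,0.01,0,0,0,0,0,0.006,0,0,0,0,0,0,0,0,0])

```text
clock: 16.45
tool_pos: [506.2, 381.1, 32.9]
ee_rot: [[-0.964, -0.266, 0.001], [-0.266, 0.964, 0.0], [-0.001, 0.0, -1.0]]
force: [-3.2, -1.5, 5.3]
finger_gap: 60.5
finger_force: 89.8
```

tcp_steps(moves=[0,0,0,0,0,0,0,0,0,0,0,0,0,0,0,0,0,0,0,0,0,0,0,0,0,0,0,0,0,0], finger_gap=85)

```text
clock: 16.95
tool_pos: [506.3, 381.1, 31.8]
ee_rot: [[-0.964, -0.266, 0.0], [-0.266, 0.964, 0.0], [-0.0, 0.0, -1.0]]
force: [1.2, 0.3, -0.1]
finger_gap: 85.0
finger_force: 0.0
```

tcp_steps(moves=[0,0,-0.2,0,0,0,0,0,-0.6,0,0,0,0,0,-0.8,0,0,0,0,0,-0.8,0,0,0,0,0,-0.8,0,0,0,0,0,-0.8,0,0,0,0.8,0,0,0,0,0,0,0,0,0,0,0])

```text
clock: 17.75
tool_pos: [465.1, 369.6, 234.4]
ee_rot: [[-0.964, -0.267, 0.001], [-0.267, 0.964, 0.001], [-0.001, 0.001, -1.0]]
force: [-0.8, -0.4, -1.1]
finger_gap: 84.8
finger_force: 0.0
```

Run:
```python
from h import *
d=snap('wrist','w6')
```

```text
(no output)
```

View pics/w6.png

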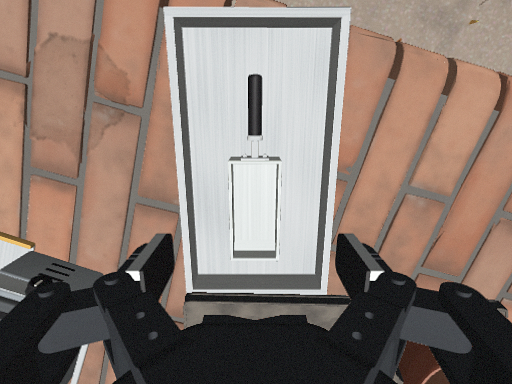

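The tray, at (255,208), and its handle tip, at (255,76), lie well inside the pan walls. I'll check that it's flat, then hand in.

Run:
```python
from h import *
d=load('w6')
z=depth(d,[(255,170),(255,205),(255,240),(240,205),(270,205),(255,82),(255,125)])[:,2];print(z.round(1))
if np.ptp(z[:5])<3: env.close_job(); print('done')
```

```text
[ 6.   5.5  5.8  5.6  5.2 34.  34.3]
the job is handed in; nothing more can be done
done
```

The drip tray is out of the griddle and lying flat, handle and all, on the floor of the soaking pan, released, and the job is handed in at about 18 s.

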